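# Shake-check emptied parts tins and sort them

### The job

The three closed round tins on the bench should have been emptied for refilling, but at least one still has spacers in it: shake or heft each one to find out. Stand every truly empty tin upright on the narrow raised shelf with its whole foot on the shelf, and every tin that still holds something upright in the shallow tray. Set the tins down rather than dropping them, and leave the open tin and the other things on the bench where they are.

Things in the scene. Friction and masses are not known exactly. Their poses are not given: they have to be found in the camera images.
- tin_a: closed round tinplate parts tin with a slip lid, 60 mm diameter (61 at the lid), 45 mm tall, lid fixed on, cannot be seen into; one of three alike, standing upright on the bench. Empty it weighs 38 to 52 g; a tin that is not empty holds two loose brass spacers as well, each 18 mm diameter by 30 mm, together 128 g more. Origin: centre of its underside; z up its axis
- tin_b: closed round tinplate parts tin with a slip lid, 60 mm diameter (61 at the lid), 45 mm tall, lid fixed on, cannot be seen into; one of three alike, standing upright on the bench. Empty it weighs 38 to 52 g; a tin that is not empty holds two loose brass spacers as well, each 18 mm diameter by 30 mm, together 128 g more. Origin: centre of its underside; z up its axis
- tin_c: closed round tinplate parts tin with a slip lid, 60 mm diameter (61 at the lid), 45 mm tall, lid fixed on, cannot be seen into; one of three alike, standing upright on the bench. Empty it weighs 38 to 52 g; a tin that is not empty holds two loose brass spacers as well, each 18 mm diameter by 30 mm, together 128 g more. Origin: centre of its underside; z up its axis
- riser_top (a point): centre of the top face of the narrow raised shelf, a fixed bent-sheet-steel bench riser; flat top 300 mm (its x) by 84 mm (its y), 110 mm above the bench, 4 mm thick, on two end plates. It stands to the left or the right of the tins, its long side roughly front to back; z up
- riser: that raised shelf; origin on the bench below riser_top, same axes
- tray_in (a point): centre of the inner floor of the fixed shallow plastic tray; inside 314 mm (its x) by 144 mm (its y), rim 18 mm above the bench. It stands on the other side of the tins from the shelf, its long side roughly front to back; z up
- tray: that tray; origin on the bench under its centre, same axes
- open_tin: an open tin of the same kind without its lid, 60 mm diameter, 42 mm tall, perhaps with spacers in it, standing among the others; to be left alone. Origin: centre of its underside. The four tins stand in a loose row across the bench, centres at least 80 mm apart from left to right and up to 120 mm nearer or farther
- multimeter: handheld multimeter lying flat, 95 by 186 by 35 mm, beyond the tins; to be left alone. Origin: centre of its underside
- breadboard: white breadboard lying flat, 55 by 166 by 18 mm, beyond the tins; to be left alone. Origin: centre of its underside
- screwdriver: small screwdriver 150 mm long lying across the bench just beyond the tins; to be left alone. Its x runs along it

How it is judged:
At the end, for the whole second after the job is handed in: Each closed tin stands still and upright (0.1 rad): an empty one (under 1.05 N on its support) on the raised shelf, centre within 15 mm of its long centre line and 135 mm of its middle along it; one holding parts (over 1.05 N) on the tray floor, centre within 48 mm across and 135 mm along (((x of tin_a in the frame of riser_top between -0.135 and 0.135 m and y of tin_a in the frame of riser_top between -0.015 and 0.015 m and z of tin_a in the frame of riser_top between -0.005 and 0.006 m and contact force between tin_a and riser between 0.15 and 1.05 N) or (x of tin_a in the frame of tray_in between -0.135 and 0.135 m and y of tin_a in the frame of tray_in between -0.048 and 0.048 m and z of tin_a in the frame of tray_in between -0.005 and 0.006 m and contact force between tin_a and tray above 1.05 N)) and angle between each of tin_a, tin_b, tin_c's own z axis and vertical below 0.1 rad and linear speed of each of tin_a, tin_b, tin_c below 0.02 m/s and ((x of tin_b in the frame of riser_top between -0.135 and 0.135 m and y of tin_b in the frame of riser_top between -0.015 and 0.015 m and z of tin_b in the frame of riser_top between -0.005 and 0.006 m and contact force between tin_b and riser between 0.15 and 1.05 N) or (x of tin_b in the frame of tray_in between -0.135 and 0.135 m and y of tin_b in the frame of tray_in between -0.048 and 0.048 m and z of tin_b in the frame of tray_in between -0.005 and 0.006 m and contact force between tin_b and tray above 1.05 N)) and ((x of tin_c in the frame of riser_top between -0.135 and 0.135 m and y of tin_c in the frame of riser_top between -0.015 and 0.015 m and z of tin_c in the frame of riser_top between -0.005 and 0.006 m and contact force between tin_c and riser between 0.15 and 1.05 N) or (x of tin_c in the frame of tray_in between -0.135 and 0.135 m and y of tin_c in the frame of tray_in between -0.048 and 0.048 m and z of tin_c in the frame of tray_in between -0.005 and 0.006 m and contact force between tin_c and tray above 1.05 N))); the robot touches nothing.
It fails at once if the open tin, multimeter, breadboard or screwdriver is moved more than 30 mm (distance of any of open_tin, multimeter, breadboard, screwdriver from where it was at the start of the episode above 0.03 m).
It fails at once if a closed tin is dropped or thrown: it moves faster than 0.5 m/s while nothing of the gripper touches it ((linear speed of tin_a above 0.5 m/s and contact force between tin_a and the fingers below 0.02 N) or (linear speed of tin_b above 0.5 m/s and contact force between tin_b and the fingers below 0.02 N) or (linear speed of tin_c above 0.5 m/s and contact force between tin_c and the fingers below 0.02 N)).
It also fails if it takes over 72 s, if anything falls off the work surface, if the arm or the gripper's body presses on something with over 40 N, if the wrist force passes 120 N, or if a joint passes its speed limit or range.

### The arm

A 6-joint arm with a two-finger parallel gripper is mounted at the origin on the work surface. World frame = base frame: x ahead of the robot, y to its left, z up, the work surface at z = 0. Lengths are in m, angles in rad, forces in N, time in s.
With the tool pointing down it reaches from about 0.375 to 0.9 m from the base axis. Payload 3.1 kg.
Tool frame: the origin (TCP) lies on the centre line of the jaws, within the pads' length; the fingertips stand 19 mm ahead of it and the grasp point (between the pads) is the TCP; z points along the fingers, y is the line along which they close (so a half turn about z gives the same grasp; the last joint's range is limited). The gripper opens to 85 mm and grips with 20 to 120 N. Pads are 22 mm wide; open, the fingers measure 114 mm over their backs; the gripper's body (76 mm by 85 mm) begins 54 mm behind the grasp point. The pads swing forward as they close: fully open they stand 13 mm farther back than shut.
Start: joints at [-1.512, 0.527, 1.433, -0, 1.181, -0.178], TCP at [0.147, -0.607, 0.25] pointing down, gripper open.
Joint ranges: [-3.08, 3.08], [-0.75, 2.2], [0.22, 2.44], [-1.43, 4.57], [0, 2.65], [-2.85, 2.85]. Speed limits (rad/s): [2.79, 2.79, 3.14, 3.14, 3.14, 3.14].

### API

Orientations are given as a unit quaternion [x, y, z, w].
In Python, from station import manip gives the robot as it stands.
- The arm moves only by the tool servo_tool, never from a script. Its argument "rows" is a list that holds one entry, the list of rows, each a list of 7 numbers: the turn, a rotation vector about the tool's x, y, z in degrees, then the shift along the tool's x, y, z in m, then the gripper command: -1 is shut, 1 is fully open, values between are in proportion. In form: [[[wx, wy, wz, tx, ty, tz, jaw], ...]]. A call has 1 to 8 rows; each row shifts and turns the commanded pose from where the row before left it, along the tool's axes as they then stand; what a row does not reach is not made up. A row lasts 1/12 s, in which the tool goes at most 41.7 mm and 7.16 degrees, less where a joint would pass 70% of its speed; a pose out of reach is approached as far as the arm can. A call is refused whole if a number of a shift passes 0.0417 or a number of a turn 7.16, either way. A call with a gripper value outside its range is refused whole. The fingers move at their own pace and stop on an object; "squeeze" is the grip in N (left out, the last holds). Time passes only in rows, so rows that do not move let the fingers close. It gives the time, the measured TCP pose, the force, the opening and the grip force at its end, in the units of the state.
- manip.sense(): the state, without advancing time (a new reading comes with each control period).
- manip.snapshot(name): name is "scene" or "top" or "wrist"; returns the picture (480x640x3 uint8, blue, green, red); there is no depth.
- manip.camera_info(name): a dict with "K" (3x3 intrinsics, pixels), "camera_from_world" (4x4, takes a point from world to camera coordinates). Camera axes: x right, y down, z forward; pixel columns grow to the right and rows downward; lengths in m; the calibration is good to about 2 mm. A picture is of the moment at which its call begins: read the wrist's pose just before it. camera_info takes no time and is no camera call; for the wrist camera it gives the pose at the moment of the call.
- manip.sign_off(): hands the job in; it is judged then, once.
The state is a dict: "t": time; "q": joint angles; "qd": joint speeds; "tau": joint torques, N m; "tcp_pos": TCP position; "tool_rot": TCP orientation; "force": force on the tool from outside, world axes, zero at the start; "ft_torque": the same for the moment, N m; "finger_gap": opening from 0.0 (shut) to 1.0 (fully open); "gripper_force": force on a finger pad.
Only numpy, scipy, OpenCV 4.12 (cv2) and the standard library are available. Lean on these libraries where they do the work, as an engineer would, in place of code of your own. Each camera call takes 0.05 s, during which the arm holds its last target. There are 200 camera calls.

## Working session

There is one attempt and no reset: what is moved stays moved. The work goes in short steps, Python scripts to look and compute and a tool call to move; the robot and the scene stay as the last step left them, time stands still between calls to the robot, and variables do not carry over. Pictures are saved under pics/ and viewed, at most 10 in all, crops included, and the job is handed in when it is done.

Besides the shell and the picture viewer there is one more tool, called after ">>>" as name(argument=value, ...), one argument or row to a line, values as JSON. servo_tool: Moves the arm, as the interface text tells. Its arguments: {"type":"object","properties":{"rows":{"type":"array","items":{"type":"array","items":{"type":"array","items":{"type":"number"}}}},"squeeze":{"type":"number"}},"required":["rows"]}

```bash
mkdir -p pics
python3 - <<'E'
from station import manip
import cv2,numpy as np
s=manip.sense();print(s)
for n in("scene","top"):
    cv2.imwrite(f"pics/{n}0.png",manip.snapshot(n));i=manip.camera_info(n);print(n,np.round(i["K"],1).tolist(),np.round(i["camera_from_world"],4).tolist())
E
```

```text
{'t': 0.0, 'q': array([-1.51153010e+00,  5.28480321e-01,  1.43388974e+00,  2.64541259e-06,
        1.18138653e+00, -1.78518278e-01]), 'qd': array([-0.00039907,  0.00043977, -0.00063797,  0.00028995,  0.00159112,
       -0.00052499]), 'tau': array([-4.95592085e-04, -4.42344153e+01, -1.78025633e+01, -2.26052193e-04,
        8.37506843e-03,  2.94489233e-06]), 'tcp_pos': array([ 0.14719693, -0.60673447,  0.24932887]), 'tool_rot': array([ 9.92940116e-01,  1.18611782e-01,  6.56960075e-05, -1.07996921e-03]), 'force': array([ 0.86653349,  0.42718578, -0.57142818]), 'ft_torque': array([-0.02171018, -0.00323379,  0.04081148]), 'gripper_force': 0.0, 'finger_gap': 1.0012202829057313}
scene [[534.7, 0.0, 322.6], [0.0, 534.7, 237.7], [0.0, 0.0, 1.0]] [[-0.1755, 0.9843, 0.0179, 0.1184], [0.6759, 0.1337, -0.7247, -0.3374], [-0.7158, -0.115, -0.6888, 1.5856], [0.0, 0.0, 0.0, 1.0]]
top [[438.0, 0.0, 323.8], [0.0, 438.0, 240.1], [0.0, 0.0, 1.0]] [[0.0295, -0.9995, -0.0062, -0.0141], [-0.996, -0.0288, -0.0848, 0.6175], [0.0845, 0.0087, -0.9964, 1.064], [0.0, 0.0, 0.0, 1.0]]
```

View pics/top0.png

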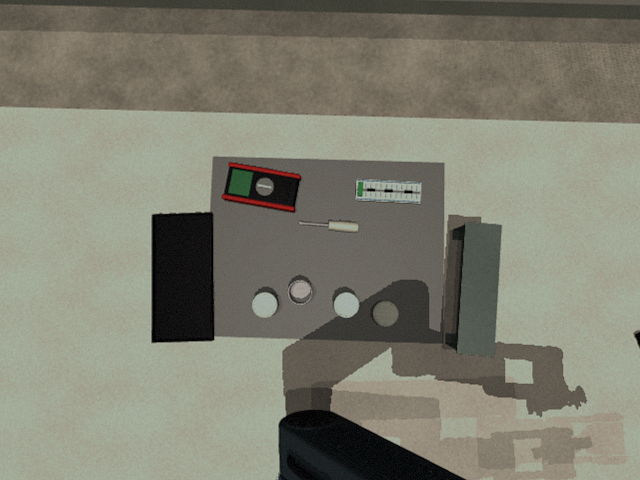

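View pics/scene0.png

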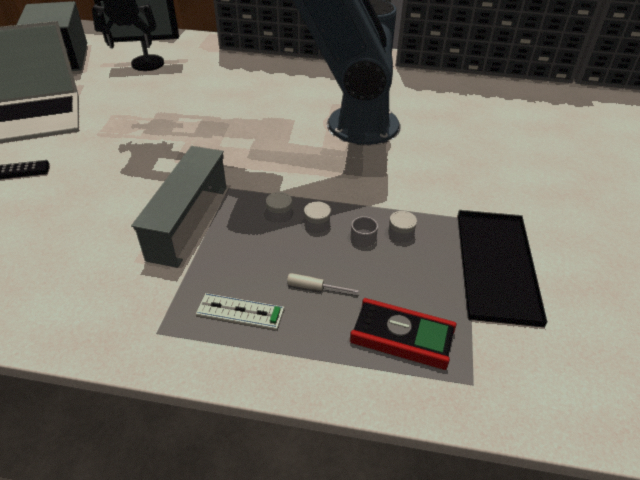

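The top view shows closed tins at about (265,305), (346,305) and (386,313), and the open tin at (300,292). The shelf is on the right (corners about 465,222 / 501,225 / 495,356 / 457,353) and the tray on the left (152–213, 212–342). Next I'll back-project these.

```bash
cat > h.py <<'E'
import numpy as np,cv2
from station import manip
def back(name,uv,z,info=None):
    i=info or manip.camera_info(name);K=np.array(i["K"]);T=np.array(i["camera_from_world"])
    R=T[:3,:3];c=-R.T@T[:3,3];d=R.T@np.linalg.inv(K)@[uv[0],uv[1],1]
    return c+d*(z-c[2])/d[2]
E
python3 - <<'E'
from h import *
im=cv2.imread("pics/top0.png");
for n,uv,z in [("L",(265,305),.045),("M",(346,305),.045),("R",(386,313.5),.045),("open",(300,292),.042)]: print(n,back("top",uv,z).round(4))
for uv in [(465,222),(501,225),(495,356),(457,353)]: print("riser",back("top",uv,.11).round(4))
for uv in [(152,213),(213,212),(213,341),(152,342)]: print("tray",back("top",uv,.018).round(4))
a=cv2.resize(im[200:370,240:510],None,fx=2.9,fy=2.9,interpolation=cv2.INTER_CUBIC)
a=cv2.convertScaleAbs(a,alpha=1.5,beta=20)
cv2.imwrite("pics/crop.png",a)
E
```

```text
L [0.4545 0.1413 0.045 ]
M [ 0.4603 -0.0544  0.045 ]
R [ 0.4429 -0.1512  0.045 ]
open [0.4881 0.0579 0.042 ]
riser [ 0.6616 -0.3201  0.11  ]
riser [ 0.6571 -0.4027  0.11  ]
riser [ 0.361  -0.3879  0.11  ]
riser [ 0.3651 -0.3029  0.11  ]
tray [0.6744 0.4401 0.018 ]
tray [0.6814 0.2859 0.018 ]
tray [0.3611 0.2696 0.018 ]
tray [0.3541 0.42   0.018 ]
```

View pics/crop.png

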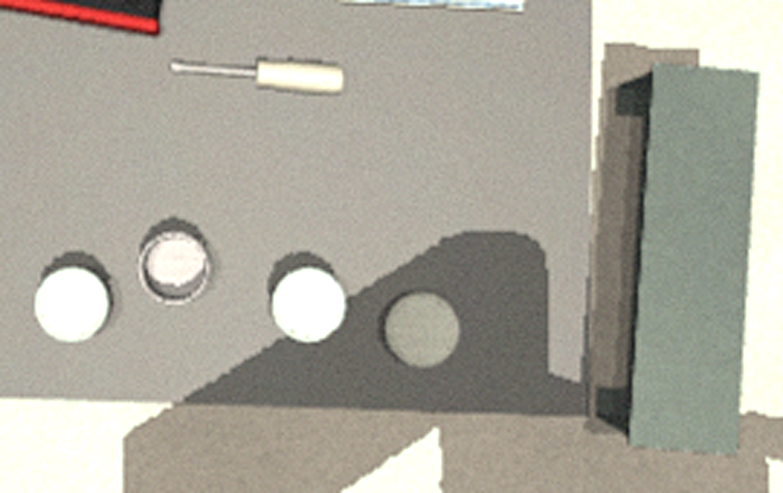

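The crop confirms it: lids at crop (72,304), (309,304) and (422,329), and the shelf edges match the given sizes (about 84 × 297 mm). I'll turn the jaws to lie along world x, so tool x = +y, tool y = +x and tool z is down, then go over the right tin.

>>> servo_tool(
  rows=[
    [[0,0,-7,0,0,0,1],[0,0,-7,0,0,0,1],[0,0,-7,0,0,0,1],[0,0,-7,0,0,0,1],[0,0,-7,0,0,0,1],[0,0,-7,0,0,0,1],[0,0,-7,0,0,0,1],[0,0,-7,0,0,0,1]],
  ],
)

```text
t: 0.77
tcp_pos: [0.1472, -0.607, 0.2497]
tool_rot: [0.819, 0.573, 0.0, -0.001]
force: [-0.0, 0.4, 0.3]
finger_gap: 1.0
gripper_force: 0.0
```

>>> servo_tool(
  rows=[
    [[0,0,-6.8,0,0,0,1],[0,0,-6.8,0,0,0,1],[0,0,-6.8,0,0,0,1],[0,0,0,0.0285,0.0185,0,1],[0,0,0,0.0285,0.0185,0,1],[0,0,0,0.0285,0.0185,0,1],[0,0,0,0.0285,0.0185,0,1],[0,0,0,0.0285,0.0185,0,1]],
  ],
)

```text
t: 1.43
tcp_pos: [0.2401, -0.4632, 0.2499]
tool_rot: [0.707, 0.707, 0.0, -0.0]
force: [-0.1, -0.3, 0.1]
finger_gap: 1.001
gripper_force: 0.0
```

>>> servo_tool(
  rows=[
    [[0,0,0,0.0285,0.0185,0,1],[0,0,0,0.0285,0.0185,0,1],[0,0,0,0.0285,0.0185,0,1],[0,0,0,0.0285,0.0185,0,1],[0,0,0,0.0285,0.0185,0,1],[0,0,0,0.0285,0.0185,0,1],[0,0,0,0.0285,0.0185,0,1],[0,0,0,0.0285,0.0185,0,1]],
  ],
)

```text
t: 2.1
tcp_pos: [0.388, -0.2351, 0.2501]
tool_rot: [0.707, 0.707, 0.0, -0.0]
force: [-0.1, -0.3, -0.9]
finger_gap: 1.003
gripper_force: 0.0
```

>>> servo_tool(
  rows=[
    [[0,0,0,0.0285,0.0185,0,1],[0,0,0,0.0285,0.0185,0,1],[0,0,0,0.0285,0.0185,0,1],[0,0,0,0,0,0,1],[0,0,0,0,0,0,1]],
  ],
)

```text
t: 2.52
tcp_pos: [0.4434, -0.1497, 0.2501]
tool_rot: [0.705, 0.709, -0.0, -0.0]
force: [-0.3, 0.4, -0.4]
finger_gap: 0.997
gripper_force: 0.0
```

```bash
cat >> h.py <<'E'
def fz(n=10):
    f=[]
    for _ in range(n): manip.snapshot("top"); f.append(manip.sense()["force"])
    f=np.array(f);return f.mean(0).round(3),f.std(0).round(3)
E
python3 - <<'E'
from h import *
print(fz());i=manip.camera_info("wrist");im=manip.snapshot("wrist")
cv2.imwrite("pics/w0.png",im)
K=np.array(i["K"]);T=np.array(i["camera_from_world"])
for p in [(.4434,-.151,.045),(.4604,-.055,.045)]:
    c=K@(T@np.r_[p,1])[:3];print(c[:2]/c[2])
E
```

```text
(array([-0.227,  0.021,  0.164]), array([0.518, 0.537, 0.376]))
[321.9419672 211.6158061]
[340.18521084 110.66504185]
```

View pics/w0.png

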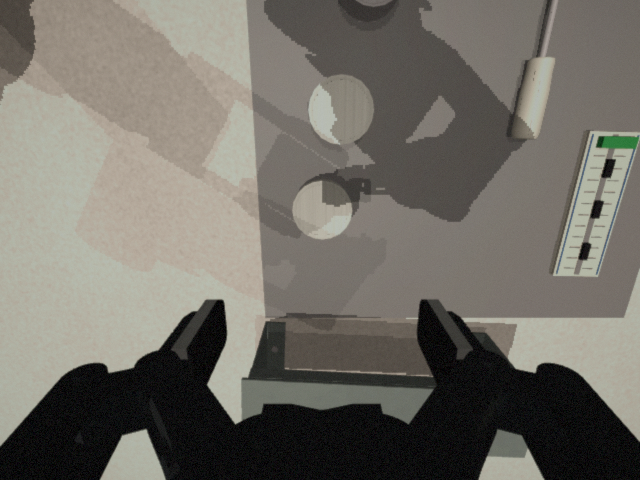

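Wrist view: the lids lie at (323,209) and (341,109), within about 2 px of the prediction. I'll descend, grip and lift.

>>> servo_tool(
  rows=[
    [[0,0,0,0,0,0.035,1],[0,0,0,0,0,0.035,1],[0,0,0,0,0,0.035,1],[0,0,0,0,0,0.035,1],[0,0,0,0,0,0.035,1],[0,0,0,0,0,0.025,1],[0,0,0,0,0,0.012,1],[0,0,0,0,0,0.01,1]],
  ],
)

```text
t: 3.73
tcp_pos: [0.4426, -0.1512, 0.0265]
tool_rot: [0.707, 0.707, -0.0, -0.001]
force: [-0.2, -1.1, 0.8]
finger_gap: 1.0
gripper_force: 0.0
```

>>> servo_tool(
  rows=[
    [[0,0,0,0,0,0,-0.2],[0,0,0,0,0,0,-1],[0,0,0,0,0,0,-1],[0,0,0,0,0,0,-1],[0,0,0,0,0,0,-1],[0,0,0,0,0,0,-1],[0,0,0,0,0,0,-1],[0,0,0,0,0,0,-1]],
  ],
  squeeze=25,
)

```text
t: 4.4
tcp_pos: [0.4434, -0.1515, 0.0289]
tool_rot: [0.707, 0.707, 0.0, 0.001]
force: [-0.1, -0.1, 4.6]
finger_gap: 0.693
gripper_force: 27.4
```

>>> servo_tool(
  rows=[
    [[0,0,0,0,0,-0.01,-1],[0,0,0,0,0,-0.02,-1],[0,0,0,0,0,-0.03,-1],[0,0,0,0,0,-0.03,-1],[0,0,0,0,0,-0.03,-1],[0,0,0,0,0,-0.03,-1],[0,0,0,0,0,-0.03,-1],[0,0,0,0,0,-0.02,-1]],
  ],
)

```text
t: 5.07
tcp_pos: [0.4432, -0.1512, 0.2315]
tool_rot: [0.707, 0.707, 0.0, 0.002]
force: [-0.2, -1.2, -3.2]
finger_gap: 0.694
gripper_force: 27.8
```

>>> servo_tool(
  rows=[
    [[0,0,0,0,0,0,-1],[0,0,0,0,0,0,-1],[0,0,0,0,0,0,-1]],
  ],
)

```text
t: 5.32
tcp_pos: [0.442, -0.1506, 0.2278]
tool_rot: [0.707, 0.707, -0.0, -0.001]
force: [-0.6, 0.3, -2.1]
finger_gap: 0.692
gripper_force: 28.1
```

```bash
python3 -c "
from h import *
print(fz(12))"
```

```text
(array([-0.142,  0.173, -1.378]), array([0.323, 0.485, 0.321]))
```

The force changed by −1.54 N, so this tin is full. It goes in the tray.

>>> servo_tool(
  rows=[
    [[0,0,0,0.01,0.0033,0,-1],[0,0,0,0.02,0.0065,0,-1],[0,0,0,0.03,0.0098,0,-1],[0,0,0,0.03,0.0098,0,-1],[0,0,0,0.03,0.0098,0,-1],[0,0,0,0.03,0.0098,0,-1],[0,0,0,0.03,0.0098,0,-1],[0,0,0,0.03,0.0098,0,-1]],
  ],
)

```text
t: 6.58
tcp_pos: [0.5116, 0.0612, 0.2284]
tool_rot: [0.707, 0.707, 0.0, -0.0]
force: [1.1, 0.0, -1.7]
finger_gap: 0.699
gripper_force: 28.1
```

>>> servo_tool(
  rows=[
    [[0,0,0,0.03,0.0098,0,-1],[0,0,0,0.03,0.0098,0,-1],[0,0,0,0.03,0.0098,0,-1],[0,0,0,0.03,0.0098,0,-1],[0,0,0,0.03,0.0098,0,-1],[0,0,0,0.03,0.0098,0,-1],[0,0,0,0.03,0.0098,0,-1],[0,0,0,0.03,0.0098,0,-1]],
  ],
)

```text
t: 7.25
tcp_pos: [0.5893, 0.3013, 0.228]
tool_rot: [0.707, 0.707, -0.0, -0.0]
force: [1.0, 0.4, -2.5]
finger_gap: 0.695
gripper_force: 28.1
```

>>> servo_tool(
  rows=[
    [[0,0,0,0.03,0.0098,0,-1],[0,0,0,0.02,0.007,0,-1],[0,0,0,0.01,0.003,0,-1],[0,0,0,0,0,0.01,-1],[0,0,0,0,0,0.02,-1],[0,0,0,0,0,0.03,-1],[0,0,0,0,0,0.03,-1],[0,0,0,0,0,0.03,-1]],
  ],
)

```text
t: 7.92
tcp_pos: [0.6086, 0.3571, 0.1068]
tool_rot: [0.707, 0.707, -0.001, -0.0]
force: [0.3, -0.6, -1.2]
finger_gap: 0.695
gripper_force: 28.1
```

>>> servo_tool(
  rows=[
    [[0,0,0,0,0,0.03,-1],[0,0,0,0,0,0.02,-1],[0,0,0,0,0,0.01,-1],[0,0,0,0,0,0.005,-1],[0,0,0,0,0,0.002,-1],[0,0,0,0,0,0,-1]],
  ],
)

```text
t: 8.42
tcp_pos: [0.6102, 0.3586, 0.042]
tool_rot: [0.707, 0.707, 0.001, 0.0]
force: [-0.4, 0.0, -1.5]
finger_gap: 0.693
gripper_force: 28.1
```

>>> servo_tool(
  rows=[
    [[0,0,0,0,0,0.004,-1],[0,0,0,0,0,0.003,-1],[0,0,0,0,0,0.002,-1],[0,0,0,0,0,0,-1]],
  ],
)

```text
t: 8.75
tcp_pos: [0.6095, 0.3589, 0.0324]
tool_rot: [0.707, 0.707, -0.0, 0.0]
force: [0.6, -0.4, -2.1]
finger_gap: 0.693
gripper_force: 28.1
```

>>> servo_tool(
  rows=[
    [[0,0,0,0,0,0.001,-1],[0,0,0,0,0,0,-1]],
  ],
)

```text
t: 8.92
tcp_pos: [0.6098, 0.3589, 0.032]
tool_rot: [0.707, 0.707, 0.0, 0.0]
force: [-1.4, -0.6, 0.8]
finger_gap: 0.694
gripper_force: 28.2
```

>>> servo_tool(
  rows=[
    [[0,0,0,0,0,0.001,-1],[0,0,0,0,0,0,-1]],
  ],
)

```text
t: 9.08
tcp_pos: [0.6097, 0.359, 0.0319]
tool_rot: [0.707, 0.707, 0.0, 0.0]
force: [-3.1, -1.4, 6.3]
finger_gap: 0.693
gripper_force: 28.3
```

>>> servo_tool(
  rows=[
    [[0,0,0,0,0,0,0.5],[0,0,0,0,0,0,1],[0,0,0,0,0,0,1],[0,0,0,0,0,0,1],[0,0,0,0,0,-0.01,1],[0,0,0,0,0,-0.03,1],[0,0,0,0,0,-0.04,1],[0,0,0,0,0,-0.04,1]],
  ],
)

```text
t: 9.75
tcp_pos: [0.6088, 0.3584, 0.1507]
tool_rot: [0.707, 0.707, -0.001, -0.001]
force: [-0.8, 0.7, 0.1]
finger_gap: 0.999
gripper_force: 0.0
```

>>> servo_tool(
  rows=[
    [[0,0,0,-0.0217,-0.0155,0,1],[0,0,0,-0.0217,-0.0155,0,1],[0,0,0,-0.0217,-0.0155,0,1],[0,0,0,-0.0217,-0.0155,0,1],[0,0,0,-0.0217,-0.0155,0,1],[0,0,0,-0.0217,-0.0155,0,1],[0,0,0,-0.0217,-0.0155,0,1],[0,0,0,-0.0217,-0.0155,0,1]],
  ],
)

```text
t: 10.42
tcp_pos: [0.4852, 0.1843, 0.1511]
tool_rot: [0.707, 0.707, 0.001, 0.0]
force: [0.4, 0.1, 0.4]
finger_gap: 1.001
gripper_force: 0.0
```

>>> servo_tool(
  rows=[
    [[0,0,0,-0.0217,-0.0155,0,1],[0,0,0,-0.0217,-0.0155,0,1],[0,0,0,0,0,0,1],[0,0,0,0,0,0,1],[0,0,0,0,0,0,1]],
  ],
)

```text
t: 10.83
tcp_pos: [0.4561, 0.1419, 0.151]
tool_rot: [0.707, 0.707, 0.001, 0.001]
force: [0.3, -0.1, -0.0]
finger_gap: 1.0
gripper_force: 0.0
```

```bash
python3 -c "
from h import *
print(fz(16))
im=manip.snapshot('wrist');i=manip.camera_info('wrist')
cv2.imwrite('pics/w1.png',im);print(manip.sense()['tcp_pos'])
K=np.array(i['K']);T=np.array(i['camera_from_world'])
for p in [(.4545,.1415,.045),(.61,.359,.048)]:
    c=K@(T@np.r_[p,1])[:3];print(c[:2]/c[2])
cv2.imwrite('pics/t1.png',manip.snapshot('top'))
"
```

```text
(array([-0.145, -0.044,  0.119]), array([0.503, 0.37 , 0.388]))
[0.45473042 0.14173456 0.15033258]
[320.93708037 244.40025709]
[ 619.01248445 -148.34320611]
```

View pics/w1.png

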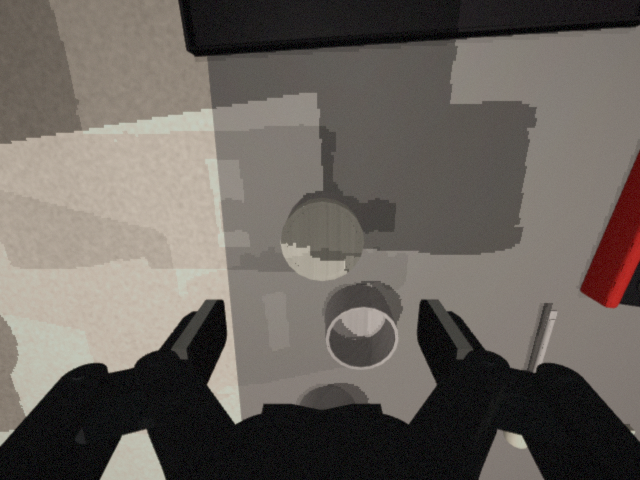

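The wrist view shows the left lid at (322,238), about 4 mm further left than predicted. I'll shift 2 mm, descend, grip and lift.

>>> servo_tool(
  rows=[
    [[0,0,0,0.002,0,0.01,1],[0,0,0,0,0,0.03,1],[0,0,0,0,0,0.035,1],[0,0,0,0,0,0.025,1],[0,0,0,0,0,0.015,1],[0,0,0,0,0,0.005,1],[0,0,0,0,0,0,1]],
  ],
)

```text
t: 12.32
tcp_pos: [0.4541, 0.1436, 0.0292]
tool_rot: [0.707, 0.707, -0.001, -0.001]
force: [1.2, -0.8, 0.8]
finger_gap: 1.003
gripper_force: 0.0
```

>>> servo_tool(
  rows=[
    [[0,0,0,0,0,0,-0.2],[0,0,0,0,0,0,-1],[0,0,0,0,0,0,-1],[0,0,0,0,0,0,-1],[0,0,0,0,0,0,-1],[0,0,0,0,0,0,-1],[0,0,0,0,0,0,-1]],
  ],
)

```text
t: 12.9
tcp_pos: [0.4555, 0.1438, 0.0316]
tool_rot: [0.707, 0.707, 0.001, 0.001]
force: [-0.0, 0.0, 6.9]
finger_gap: 0.694
gripper_force: 26.3
```

>>> servo_tool(
  rows=[
    [[0,0,0,0,0,-0.01,-1],[0,0,0,0,0,-0.02,-1],[0,0,0,0,0,-0.03,-1],[0,0,0,0,0,-0.03,-1],[0,0,0,0,0,-0.03,-1],[0,0,0,0,0,-0.03,-1],[0,0,0,0,0,-0.03,-1],[0,0,0,0,0,-0.02,-1]],
  ],
)

```text
t: 13.57
tcp_pos: [0.455, 0.1439, 0.2338]
tool_rot: [0.707, 0.707, 0.002, 0.001]
force: [0.5, -0.2, -1.6]
finger_gap: 0.693
gripper_force: 27.7
```

>>> servo_tool(
  rows=[
    [[0,0,0,0,0,0,-1],[0,0,0,0,0,0,-1],[0,0,0,0,0,0,-1]],
  ],
)

```text
t: 13.82
tcp_pos: [0.4536, 0.1437, 0.2299]
tool_rot: [0.707, 0.707, -0.001, -0.001]
force: [-0.0, 0.5, -2.7]
finger_gap: 0.696
gripper_force: 27.9
```

```bash
python3 -c "
from h import *
print(fz(16))"
```

```text
(array([-0.15 ,  0.166, -1.748]), array([0.598, 0.461, 0.454]))
```

The change was −1.87 N, so this one is full as well. It goes in the tray at the near end.

>>> servo_tool(
  rows=[
    [[0,0,0,0.01,-0.002,0,-1],[0,0,0,0.02,-0.003,0,-1],[0,0,0,0.03,-0.004,0,-1],[0,0,0,0.03,-0.004,0,-1],[0,0,0,0.03,-0.004,0,-1],[0,0,0,0.03,-0.004,0,-1],[0,0,0,0.025,-0.004,0,-1],[0,0,0,0.02,-0.004,0,-1]],
  ],
)

```text
t: 15.28
tcp_pos: [0.4248, 0.3415, 0.2304]
tool_rot: [0.706, 0.708, 0.0, -0.0]
force: [0.0, -0.7, -2.1]
finger_gap: 0.693
gripper_force: 27.9
```

>>> servo_tool(
  rows=[
    [[0,0,0,0.01,0,0.01,-1],[0,0,0,0,0,0.02,-1],[0,0,0,0,0,0.03,-1],[0,0,0,0,0,0.03,-1],[0,0,0,0,0,0.03,-1],[0,0,0,0,0,0.03,-1],[0,0,0,0,0,0.02,-1],[0,0,0,0,0,0.01,-1]],
  ],
)

```text
t: 15.95
tcp_pos: [0.4238, 0.3475, 0.0469]
tool_rot: [0.707, 0.707, -0.003, -0.001]
force: [0.5, 0.2, -2.5]
finger_gap: 0.692
gripper_force: 27.9
```

>>> servo_tool(
  rows=[
    [[0,0,0,0,0,0.007,-1],[0,0,0,0,0,0.005,-1],[0,0,0,0,0,0.003,-1],[0,0,0,0,0,0.001,-1],[0,0,0,0,0,0,-1]],
  ],
)

```text
t: 16.37
tcp_pos: [0.4262, 0.3491, 0.0351]
tool_rot: [0.707, 0.707, 0.001, 0.0]
force: [0.2, 0.0, -1.1]
finger_gap: 0.696
gripper_force: 27.9
```

>>> servo_tool(
  rows=[
    [[0,0,0,0,0,0.001,-1],[0,0,0,0,0,0,-1]],
  ],
)

```text
t: 16.53
tcp_pos: [0.4263, 0.3492, 0.0347]
tool_rot: [0.707, 0.707, 0.001, 0.0]
force: [-1.4, -1.3, 3.0]
finger_gap: 0.696
gripper_force: 28.1
```

>>> servo_tool(
  rows=[
    [[0,0,0,0,0,0,0.5],[0,0,0,0,0,0,1],[0,0,0,0,0,0,1],[0,0,0,0,0,0,1],[0,0,0,0,0,-0.01,1],[0,0,0,0,0,-0.03,1],[0,0,0,0,0,-0.04,1],[0,0,0,0,0,-0.04,1]],
  ],
)

```text
t: 17.2
tcp_pos: [0.4247, 0.3482, 0.1542]
tool_rot: [0.707, 0.707, -0.001, -0.0]
force: [0.8, 0.2, -0.6]
finger_gap: 1.0
gripper_force: 0.0
```

>>> servo_tool(
  rows=[
    [[0,0,0,-0.0335,0.0028,0,1],[0,0,0,-0.0335,0.0028,0,1],[0,0,0,-0.0335,0.0028,0,1],[0,0,0,-0.0335,0.0028,0,1],[0,0,0,-0.0335,0.0028,0,1],[0,0,0,-0.0335,0.0028,0,1]],
  ],
)

```text
t: 17.7
tcp_pos: [0.4424, 0.1463, 0.1541]
tool_rot: [0.707, 0.707, 0.0, 0.0]
force: [1.3, -0.3, -0.3]
finger_gap: 1.001
gripper_force: 0.0
```

>>> servo_tool(
  rows=[
    [[0,0,0,-0.0335,0.0028,0,1],[0,0,0,-0.0335,0.0028,0,1],[0,0,0,-0.0335,0.0028,0,1],[0,0,0,-0.0335,0.0028,0,1],[0,0,0,-0.0335,0.0028,0,1],[0,0,0,-0.0335,0.0028,0,1],[0,0,0,0,0,0,1],[0,0,0,0,0,0,1]],
  ],
)

```text
t: 18.37
tcp_pos: [0.4598, -0.055, 0.1538]
tool_rot: [0.708, 0.706, 0.0, 0.0]
force: [-0.4, 1.7, 0.3]
finger_gap: 0.998
gripper_force: 0.0
```

```bash
python3 -c "
from h import *
print(fz(16))
s=manip.sense();im=manip.snapshot('wrist');i=manip.camera_info('wrist')
cv2.imwrite('pics/w2.png',im);print(s['tcp_pos'])
K=np.array(i['K']);T=np.array(i['camera_from_world'])
for p in [(.4603,-.0535,.045)]:
    c=K@(T@np.r_[p,1])[:3];print(c[:2]/c[2])
"
```

```text
(array([ 0.008, -0.056,  0.104]), array([0.486, 0.403, 0.496]))
[ 0.45941554 -0.05323175  0.1532982 ]
[322.45215656 243.11576465]
```

View pics/w2.png

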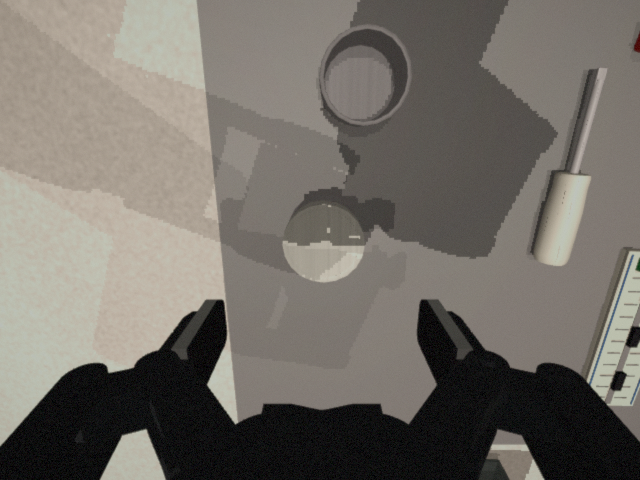

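The lid sits at (323,242), which matches the prediction (322,243). I'll grip it.

>>> servo_tool(
  rows=[
    [[0,0,0,0,0,0.01,1],[0,0,0,0,0,0.03,1],[0,0,0,0,0,0.035,1],[0,0,0,0,0,0.025,1],[0,0,0,0,0,0.015,1],[0,0,0,0,0,0.008,1],[0,0,0,0,0,0,1]],
  ],
)

```text
t: 19.8
tcp_pos: [0.4587, -0.0531, 0.0288]
tool_rot: [0.707, 0.707, -0.001, -0.001]
force: [-1.0, 0.4, 0.3]
finger_gap: 0.999
gripper_force: 0.0
```

>>> servo_tool(
  rows=[
    [[0,0,0,0,0,0,-0.2],[0,0,0,0,0,0,-1],[0,0,0,0,0,0,-1],[0,0,0,0,0,0,-1],[0,0,0,0,0,0,-1],[0,0,0,0,0,0,-1],[0,0,0,0,0,0,-1]],
  ],
)

```text
t: 20.38
tcp_pos: [0.4601, -0.0535, 0.0315]
tool_rot: [0.707, 0.707, 0.001, 0.001]
force: [-0.0, -0.5, 7.6]
finger_gap: 0.696
gripper_force: 26.5
```

>>> servo_tool(
  rows=[
    [[0,0,0,0,0,-0.01,-1],[0,0,0,0,0,-0.02,-1],[0,0,0,0,0,-0.03,-1],[0,0,0,0,0,-0.03,-1],[0,0,0,0,0,-0.03,-1],[0,0,0,0,0,-0.03,-1],[0,0,0,0,0,-0.03,-1],[0,0,0,0,0,-0.02,-1]],
  ],
)

```text
t: 21.05
tcp_pos: [0.4598, -0.0533, 0.2339]
tool_rot: [0.707, 0.707, 0.001, 0.002]
force: [0.5, -1.6, -0.2]
finger_gap: 0.695
gripper_force: 27.2
```

>>> servo_tool(
  rows=[
    [[0,0,0,0,0,0,-1],[0,0,0,0,0,0,-1],[0,0,0,0,0,0,-1]],
  ],
)

```text
t: 21.3
tcp_pos: [0.4585, -0.0529, 0.23]
tool_rot: [0.707, 0.707, -0.0, -0.001]
force: [-0.4, 0.1, 0.1]
finger_gap: 0.696
gripper_force: 27.2
```

```bash
python3 -c "
from h import *
print(fz(20))"
```

```text
(array([-0.018,  0.019, -0.398]), array([0.53 , 0.379, 0.547]))
```

The change was −0.50 N, so this tin is empty. It goes on the shelf.

>>> servo_tool(
  rows=[
    [[0,0,0,-0.01,0.0015,0,-1],[0,0,0,-0.02,0.004,0,-1],[0,0,0,-0.03,0.005,0,-1],[0,0,0,-0.03,0.005,0,-1],[0,0,0,-0.03,0.005,0,-1],[0,0,0,-0.03,0.005,0,-1],[0,0,0,-0.03,0.005,0,-1],[0,0,0,-0.03,0.005,0,-1]],
  ],
)

```text
t: 22.97
tcp_pos: [0.4949, -0.2656, 0.2302]
tool_rot: [0.707, 0.707, -0.0, 0.0]
force: [-0.1, 1.0, -0.7]
finger_gap: 0.696
gripper_force: 27.2
```

>>> servo_tool(
  rows=[
    [[0,0,0,-0.03,0.005,0,-1],[0,0,0,-0.03,0.005,0,-1],[0,0,0,-0.02,0.004,0,-1],[0,0,0,-0.01,0.002,0,-1],[0,0,0,0,0,0,-1],[0,0,0,0,0,0,-1]],
  ],
)

```text
t: 23.47
tcp_pos: [0.5104, -0.3529, 0.2298]
tool_rot: [0.707, 0.707, 0.0, -0.001]
force: [0.2, 0.2, -0.6]
finger_gap: 0.694
gripper_force: 27.2
```

>>> servo_tool(
  rows=[
    [[0,0,0,0,0,0.01,-1],[0,0,0,0,0,0.02,-1],[0,0,0,0,0,0.02,-1],[0,0,0,0,0,0.02,-1],[0,0,0,0,0,0.01,-1],[0,0,0,0,0,0.005,-1],[0,0,0,0,0,0.001,-1],[0,0,0,0,0,0,-1]],
  ],
)

```text
t: 24.13
tcp_pos: [0.5113, -0.3529, 0.1446]
tool_rot: [0.707, 0.708, 0.0, 0.0]
force: [1.0, -0.7, -1.0]
finger_gap: 0.694
gripper_force: 27.2
```

```bash
python3 -c "
from h import *
print(manip.sense()['tcp_pos'])
a=manip.snapshot('top')[190:370,400:560]
b=manip.snapshot('scene')[130:290,100:300]
f=lambda x:cv2.resize(x,(400,int(400*x.shape[0]/x.shape[1])),interpolation=cv2.INTER_CUBIC)[:320]
a=cv2.resize(a,(284,320),interpolation=cv2.INTER_CUBIC)
cv2.imwrite('pics/c3.png',cv2.convertScaleAbs(np.hstack([a,f(b)]),alpha=1.4,beta=15))
"
```

```text
[ 0.51132528 -0.35286107  0.14455825]
```

View pics/c3.png

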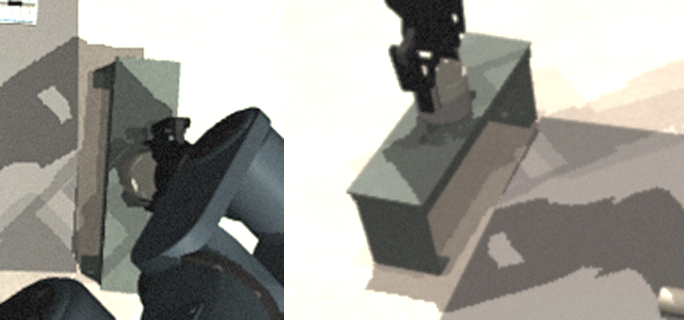

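The tin is just above the shelf, roughly on its centre line (left crop about (145,185), shelf edges about 107 and 178). I'll set it down and check after release.

>>> servo_tool(
  rows=[
    [[0,0,0,0,0,0.002,-1],[0,0,0,0,0,0.001,-1],[0,0,0,0,0,0,-1]],
  ],
)

```text
t: 24.48
tcp_pos: [0.5112, -0.3534, 0.1417]
tool_rot: [0.707, 0.707, 0.0, 0.0]
force: [0.5, -0.0, 0.4]
finger_gap: 0.695
gripper_force: 27.2
```

>>> servo_tool(
  rows=[
    [[0,0,0,0,0,0.001,-1],[0,0,0,0,0,0,-1]],
  ],
)

```text
t: 24.65
tcp_pos: [0.5112, -0.3534, 0.1416]
tool_rot: [0.707, 0.707, -0.0, 0.0]
force: [-0.7, 0.7, 5.5]
finger_gap: 0.696
gripper_force: 27.4
```

Contact felt at the expected height. I'll release, lift, and back away to the left for an unobstructed picture.

>>> servo_tool(
  rows=[
    [[0,0,0,0,0,0,0.5],[0,0,0,0,0,0,1],[0,0,0,0,0,0,1],[0,0,0,0,0,0,1],[0,0,0,0,0,-0.01,1],[0,0,0,0,0,-0.03,1],[0,0,0,0,0,-0.04,1],[0,0,0,0,0,-0.04,1]],
  ],
)

```text
t: 25.32
tcp_pos: [0.5104, -0.3527, 0.2611]
tool_rot: [0.707, 0.707, 0.0, -0.001]
force: [0.7, -0.9, 0.6]
finger_gap: 1.0
gripper_force: 0.0
```

>>> servo_tool(
  rows=[
    [[0,0,0,0.03,-0.005,0,1],[0,0,0,0.04,-0.008,0,1],[0,0,0,0.04,-0.008,0,1],[0,0,0,0.04,-0.008,0,1],[0,0,0,0.04,-0.008,0,1],[0,0,0,0.04,-0.008,0,1],[0,0,0,0.04,-0.008,0,1],[0,0,0,0.04,-0.008,0,1]],
  ],
)

```text
t: 25.98
tcp_pos: [0.4493, -0.0416, 0.2611]
tool_rot: [0.707, 0.707, 0.0, 0.0]
force: [0.4, -0.1, 0.6]
finger_gap: 1.003
gripper_force: 0.0
```

```bash
python3 -c "
from h import *
im=manip.snapshot('top');
cv2.imwrite('pics/t4.png',cv2.convertScaleAbs(cv2.resize(im[150:380,130:530],(800,460),interpolation=cv2.INTER_CUBIC),alpha=1.5,beta=25))
"
```

```text
(no output)
```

View pics/t4.png

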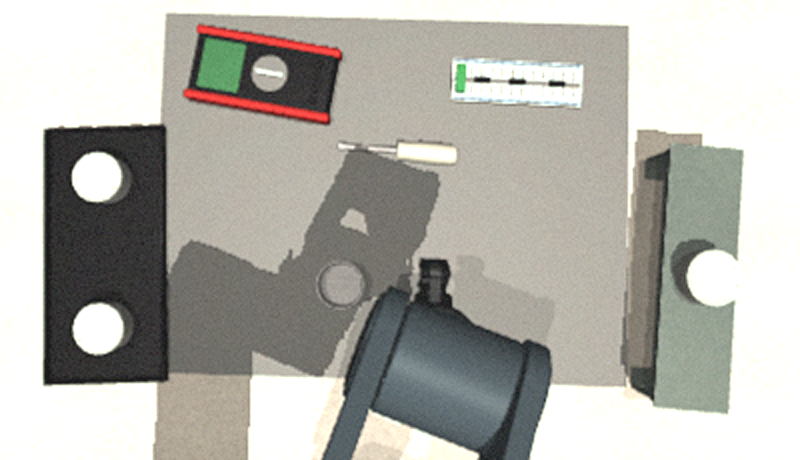

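```bash
python3 -c "
from h import *
for uv in [(713,277)]: print(back('top',(130+uv[0]/2,150+uv[1]/2),.155))
for uv in [(98,177),(99,328)]: print(back('top',(130+uv[0]/2,150+uv[1]/2),.048))
l=back('top',(130+662/2,150+277/2),.11);r=back('top',(130+735/2,150+277/2),.11);print(l,r,(l+r)/2)
"
```

```text
[ 0.51159901 -0.35283566  0.155     ]
[0.60941712 0.35779042 0.048     ]
[0.42707376 0.3460764  0.048     ]
[ 0.509235   -0.31140756  0.11      ] [ 0.51168472 -0.39405795  0.11      ] [ 0.51045986 -0.35273275  0.11      ]
```

The shelf tin is about 1 mm off the centre line, the tray tins are at (0.609, 0.358) and (0.427, 0.346), and nothing else has moved. I'm handing it in.

```bash
python3 -c "
from h import *
print(manip.sign_off())"
```

```text
the job is handed in; nothing more can be done
None
```

I handed the job in at about 26 s: hefting showed the left and right tins still hold spacers and they stand in the tray, the middle tin is empty and stands on the shelf about 1 mm off its centre line, and the last picture shows everything else in place (no verdict came back).

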